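# Lay a standing carton down on the labelling board

### The arm

A 7-joint arm with a two-finger parallel gripper is mounted at the origin on the work surface; the furniture and walls round the work are solid. World frame = base frame: x ahead of the robot, y to its left, z up, the work surface at z = 0. Lengths are in m, angles in rad, forces in N, time in s.
With the tool pointing down it reaches from about 0.425 to 0.95 m from the base axis. Payload 4.7 kg.
Tool frame: the origin (TCP) lies at the centre of the arm's flange, where the gripper is bolted on; the fingertips stand 182 mm ahead of it and the grasp point (between the pads) lies 164 mm ahead of it (ctrl.tcp_to_tips is the distance from the TCP to the fingertips, in m); z points along the fingers, y is the line along which they close (so a half turn about z gives the same grasp; the last joint's range is limited). The gripper opens to 87 mm and grips with 3 to 60 N. Pads are 19 mm wide; open, the fingers measure 117 mm over their backs; the gripper's body (75 mm by 190 mm) begins 51 mm behind the grasp point.
Start: joints at [-1.304, 0.469, -0.049, 1.532, 0.024, 1.141, -0.082], TCP at [0.197, 0.646, 0.405] pointing down, gripper open.
Joint ranges: [-2.59, 2.59], [-0.33, 1.99], [-1.39, 1.29], [0.1, 2.45], [-1.04, 4.18], [0.21, 1.99], [-2.66, 2.66]. Speed limits (rad/s): [2.57, 2.57, 3.14, 3.14, 3.14, 3.14, 3.14].

### API

Orientations are given as a 3x3 rotation matrix whose columns are the frame's x, y, z axes.
In Python, from plant import state, eyes, ctrl gives the robot as it stands.
- The arm moves only by the shell command python3 -m handwheel 'ROWS' [FORCE]. ROWS is text: rows parted by semicolons, each of 7 numbers parted by spaces: the shift along the tool's x, y, z in m, then the turn, a rotation vector about the tool's x, y, z in rad, then the finger opening in m, from 0 to 0.087. In form: x y z wx wy wz grip; .... A call has 1 to 12 rows; each row is the pose to reach, as a shift and turn from the pose commanded when the call began, along the tool's axes at that moment; what a row does not reach only later rows make up. A row lasts 1/10 s, in which the tool goes at most 50 mm and 8.59 degrees, less where a joint would pass 70% of its speed; a pose out of reach is approached as far as the arm can. A call with a gripper value outside its range is refused whole. The fingers move at their own pace and stop on an object; FORCE is the grip in N (left out, the last holds). Time passes only in rows, so rows that repeat a pose let the fingers close. It gives the time, the measured TCP pose, the force, the opening and the grip force at its end, in the units of the state.
- state(): the state, without advancing time (a new reading comes with each control period).
- eyes.snapshot(name): name is "scene" or "top" or "wrist"; returns a dict with "frame" (400x640x3 uint8, red, green, blue), "vertical_fov" (degrees; the focal length in pixels is half the picture's height over the tangent of half this angle, whatever the lens; pixels are square), "cx", "cy" (the principal point, pixels), "extrinsics" (4x4, takes a point from world to camera coordinates); the wrist camera has in their place "hand_eye" (4x4, takes a point from camera to tool coordinates, whose origin is the TCP and whose axes are the flange's). Camera axes: x right, y down, z forward; pixel columns grow to the right and rows downward; lengths in m; the calibration is good to about 2 mm. A picture is of the moment at which its call begins: read the wrist's pose just before it. There is no depth.
- ctrl.hand_in(): hands the job in; it is judged then, once.
The state is a dict: "time": time; "joints": joint angles; "joint_velocities": joint speeds; "joint_efforts": joint torques, N m; "position": TCP position; "eef_rot": TCP orientation; "contact_force": force on the tool from outside, world axes, zero at the start; "wrist_torque": the same for the moment, N m; "finger_gap": opening from 0.0 (shut) to 1.0 (fully open); "grasp_force": force on a finger pad.
Only numpy, scipy, OpenCV 4.12 (cv2) and the standard library are available. Lean on these libraries where they do the work, as an engineer would, in place of code of your own. Each camera call takes 0.05 s, during which the arm holds its last target. There are 200 camera calls.

### The job

Two small cartons stand on end on the labelling board. Tip the taller brown one over by pushing it with the fingertips, away from the robot and towards the metal stop, so that it lies flat with the face that looked at the robot now on top; then push it along its lane until its end is flush against the stop. Never grasp or lift anything, and leave the white carton standing and the jar and tape measure beside the board where they are.

Things in the scene. Friction and masses are not known exactly. Their poses are not given: they have to be found in the camera images.
- board: Grey labelling board fixed on the worktop, 5 mm thick, x = -150 to 120 mm, y = -160 to 160 mm from its origin (on the worktop). x points away from the robot (yaw up to 0.3 rad) to an aluminium stop across the whole width: near face x = 105 mm, 12 mm thick, top at z = 50 mm. A rib 8 mm wide, top at z = 12 mm, runs along x at y = 0 between two lanes, middles at y = +-85 mm, with one carton each.
- stop_foot (a point): Middle of the foot of the stop's near face, at the top of the plate (5 mm above the worktop); axes as the board's. The cartons stand near the other end of the lanes, about 200 mm before the stop.
- brown_carton: Brown rigid cardboard carton, loose, 63 x 140 x 54 mm (its x, y, z), 0.08 to 0.17 kg. Starts on end on the board: y up, z towards the robot, within 0.1 rad of the board's -x, so 54 mm deep in the push direction. When tipped it lies 54 mm high, z up, y towards the stop. Origin at the middle of the 63 x 140 face away from the robot; the robot-side face is z = 54 mm.
- brown_centre (a point): Centre of the brown carton; axes as the carton's. Pushed near its top away from the robot, the carton tips about its far lower edge; past about 0.37 rad it falls over by itself and may slide a little.
- brown_top_end (a point): Middle of the 63 x 54 mm end that is on top at the start and must finally lie against the stop.
- brown_foot_end (a point): Middle of the opposite 63 x 54 mm end, on which the carton stands at the start; once the carton lies, it is the end nearest the robot.
- white_carton: White cardboard carton, loose, 76 x 110 x 47 mm (its x, y, z), standing on end in the other lane, its long y axis up (110 mm tall, 76 mm wide). Must stay standing where it is. Origin at the middle of the face away from the robot.
- white_centre (a point): Centre of the white carton.
- jar_centre (a point): Centre of a loose white plastic jar with a lid, 64 mm in diameter, 105 mm tall, standing on the worktop left of the board (its +y side). Leave alone.
- measure_centre (a point): Centre of a loose yellow tape measure, 36 x 72 x 62 mm high, standing on the worktop left of the board. Leave alone.
There are look-alikes about, which are no part of the job. Leave any turquoise look-alike of the white_carton alone.

How it is judged:
By the outcome, as a careful person would: the job done as asked, in the order asked, and still so for the second after the job is handed in, with the robot touching nothing.
It also fails if it takes over 40 s, if anything falls off the work surface, if the arm or the gripper's body presses on something with over 40 N, if the wrist force passes 120 N, or if a joint passes its speed limit or range.

## Working session

There is one attempt and no reset: what is moved stays moved. The work goes in short steps, Python scripts to look and compute and a shell command to move; the robot and the scene stay as the last step left them, time stands still between calls to the robot, and variables do not carry over. Pictures are saved under pics/ and viewed, at most 10 in all, crops included, and the job is handed in when it is done.

```bash
mkdir -p pics; ls; cat > h.py <<'E'
import numpy as np, cv2
from plant import state, eyes, ctrl
def snap(n):
    s=state(); d=eyes.snapshot(n); f=200/np.tan(np.radians(d["vertical_fov"])/2)
    if "extrinsics" in d: T=np.linalg.inv(np.array(d["extrinsics"]))
    else:
        W=np.eye(4);W[:3,:3]=s["eef_rot"];W[:3,3]=s["position"];T=W@np.array(d["hand_eye"])
    return d["frame"],f,d["cx"],d["cy"],T
def ray(c,u,v):
    _,f,cx,cy,T=c; r=T[:3,:3]@np.array([(u-cx)/f,(v-cy)/f,1]); return T[:3,3],r
def onz(c,u,v,z):
    o,r=ray(c,u,v); return o+r*(z-o[2])/r[2]
def proj(c,p):
    _,f,cx,cy,T=c; q=np.linalg.inv(T)@np.append(p,1); return f*q[0]/q[2]+cx,f*q[1]/q[2]+cy
E
python3 - <<'E'
from h import *
for n in("scene","top","wrist"):
    c=snap(n); cv2.imwrite(f"pics/{n}0.png",c[0][:,:,::-1]); print(n,c[1:4],c[4].round(3).tolist())
print(np.array(state()["eef_rot"]).round(3).tolist(),state()["time"],ctrl.tcp_to_tips)
E
```

```text
pics
scene (np.float64(438.8759357694306), 324.80888919838407, 200.2378920416829) [[0.59, -0.622, 0.514, 0.074], [-0.807, -0.441, 0.393, -0.242], [-0.018, -0.647, -0.763, 0.788], [0.0, 0.0, 0.0, 1.0]]
top (np.float64(385.1256023784963), 310.0950797680503, 195.87070445930644) [[0.002, -0.989, 0.147, 0.37], [-1.0, -0.004, -0.011, 0.109], [0.012, -0.147, -0.989, 1.072], [0.0, 0.0, 0.0, 1.0]]
wrist (np.float64(351.90504515323545), 316.10888788501916, 198.08997383247348) [[0.29, 0.917, 0.275, 0.121], [0.957, -0.277, -0.085, 0.668], [-0.002, 0.288, -0.958, 0.383], [0.0, 0.0, 0.0, 1.0]]
[[-0.957, 0.291, -0.0], [0.291, 0.957, -0.001], [-0.0, -0.001, -1.0]] 0.15 0.1822
```

View pics/scene0.png

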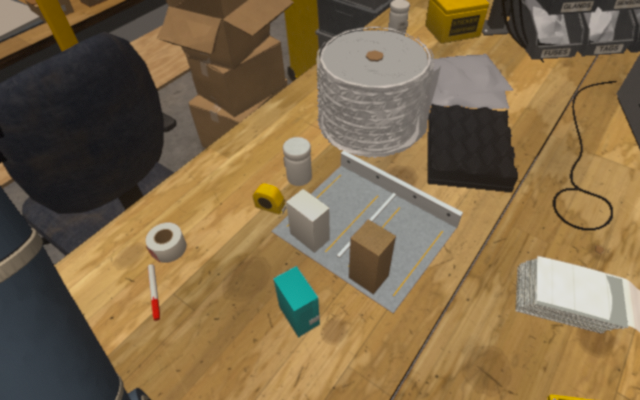

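View pics/top0.png

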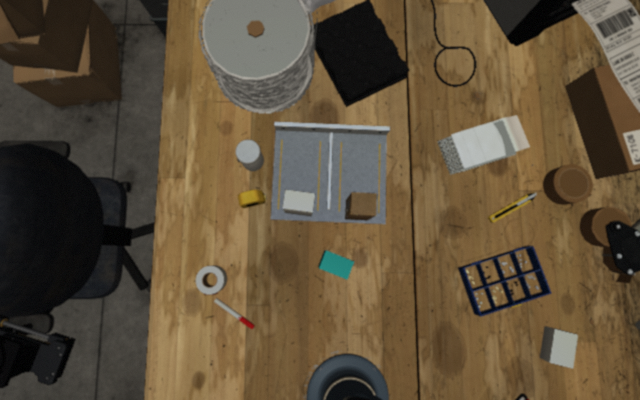

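The scene view shows the brown carton at about (372,255), the white one at (308,220), the turquoise look-alike at (297,300) and the stop running from (345,155) to (460,215). In the top view brown is at (362,205), white at (298,203), the rib at column 331 and the stop at row 127.

```bash
python3 - <<'E'
from h import *
c=snap("top");s=snap("scene")
a=cv2.resize(c[0][110:230,230:400],None,fx=4.6,fy=4.6,interpolation=cv2.INTER_CUBIC)
cv2.imwrite("pics/topc.png",a[:,:,::-1])
b=cv2.resize(s[0][145:310,260:470],None,fx=3.6,fy=3.6,interpolation=cv2.INTER_CUBIC)
cv2.imwrite("pics/scc.png",b[:,:,::-1])
E
```

```text
(no output)
```

View pics/topc.png

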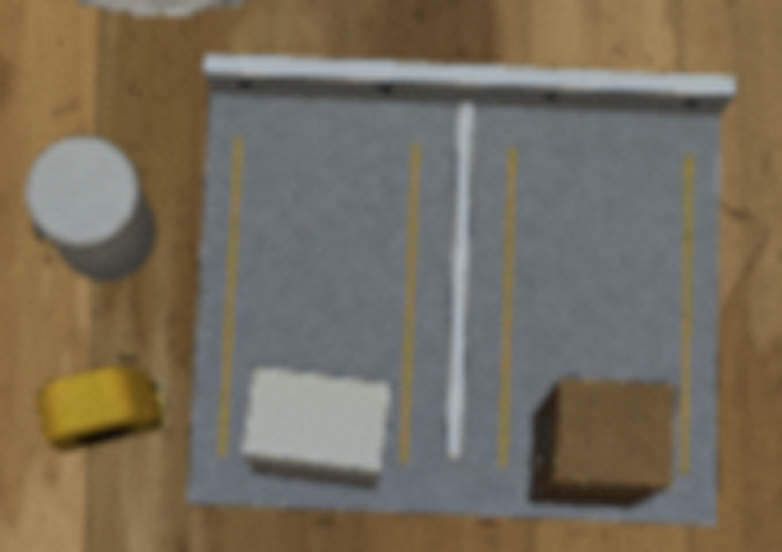

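View pics/scc.png

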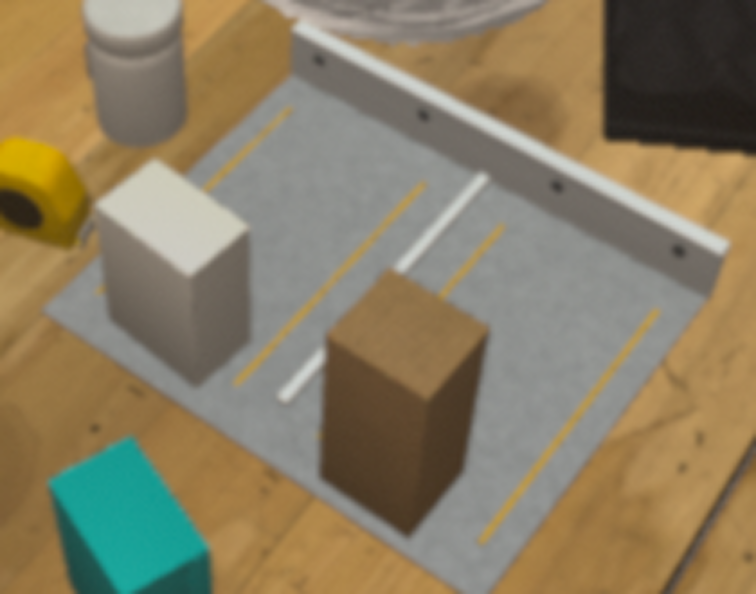

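The crops give clear corners: brown top face at (558,380), (672,380), (668,487), (552,485) in the top crop, with board corners and stop edges readable in both crops. I'll cast rays from these.

```bash
python3 - <<'E'
from h import *
c=snap("top");s=snap("scene")
t=lambda p,z:onz(c,(p[0]+.5)/4.6-.5+230,(p[1]+.5)/4.6-.5+110,z)
q=lambda p,z:onz(s,(p[0]+.5)/3.6-.5+260,(p[1]+.5)/3.6-.5+145,z)
def P(n,f,L,z):
    a=np.array([f(p,z) for p in L]); print(n,(a[:,:2]*1000).round().astype(int).tolist(),"mean",(a.mean(0)*1000).round())
P("board near",t,[(188,502),(716,523)],.005)
P("stop topnear",t,[(205,72),(735,93)],.05)
P("rib",t,[(466,103),(455,460)],.012)
P("brown top",t,[(558,380),(672,380),(668,487),(552,485)],.145)
P("white top",t,[(253,367),(390,382),(382,472),(245,457)],.115)
P("jar",t,[(82,190)],.105)
P("S brown top",q,[(393,268),(490,328),(428,398),(327,333)],.145)
P("S brown bot",q,[(321,476),(408,536),(464,467)],.005)
P("S stop foot",q,[(290,72),(708,297)],.005)
P("S near corner",q,[(42,310)],.005)
P("S white top",q,[(156,160),(249,228),(191,275),(97,204)],.115)
P("S turq top",q,[(130,437),(211,548),(50,484)],.11)
P("S rib",q,[(486,177),(284,400)],.012)
E
```

```text
board near [[464, 207], [452, -112]] mean [458.  47.   5.]
stop topnear [[718, 197], [707, -121]] mean [712.  38.  50.]
rib [[712, 38], [489, 46]] mean [600.  42.  12.]
brown top [[517, -1], [517, -62], [460, -58], [461, 3]] mean [489. -30. 145.]
white top [[528, 162], [520, 87], [471, 92], [479, 166]] mean [500. 127. 115.]
jar [[630, 260]] mean [630. 260. 105.]
S brown top [[518, -4], [514, -63], [461, -60], [464, 1]] mean [489. -32. 145.]
S brown bot [[465, 1], [462, -59], [517, -62]] mean [481. -40.   5.]
S stop foot [[719, 199], [707, -121]] mean [713.  39.   5.]
S near corner [[462, 206]] mean [462. 206.   5.]
S white top [[526, 159], [516, 87], [472, 93], [481, 166]] mean [499. 126. 115.]
S turq top [[376, 59], [350, -11], [332, 74]] mean [352.  40. 110.]
S rib [[708, 36], [491, 45]] mean [599.  40.  12.]
```

```bash
python3 -m handwheel '-.16 -.18 0 0 0 -.09 .03;-.16 -.18 0 0 0 -.09 .03;-.16 -.18 0 0 0 -.09 .03;-.16 -.18 0 0 0 -.09 .03;-.16 -.18 0 0 0 -.09 .03;-.32 -.355 0 0 0 -.18 .03;-.32 -.355 0 0 0 -.18 .03;-.32 -.355 0 0 0 -.18 .03;-.32 -.355 0 0 0 -.18 .03;-.32 -.355 0 0 0 -.18 .03;-.32 -.355 0 0 0 -.18 .03' 20
```

```text
time: 1.45
position: [0.4013, 0.2078, 0.4051]
eef_rot: [[-0.992, 0.125, 0.001], [0.125, 0.992, -0.001], [-0.001, -0.001, -1.0]]
contact_force: [0.3, 0.5, 1.5]
finger_gap: 0.347
grasp_force: 0.0
```

```bash
python3 -m handwheel '-.098 -.23 0 0 0 -.089 .03;-.098 -.23 0 0 0 -.089 .03;-.098 -.23 0 0 0 -.089 .03;-.098 -.23 0 0 0 -.089 .03;-.098 -.23 0 0 0 -.089 .03;-.098 -.23 0 0 0 -.089 .03;-.098 -.23 0 0 0 -.089 .03;-.098 -.23 0 0 0 -.089 .03;-.098 -.23 0 0 0 -.089 .03'
python3 - <<'E'
from h import *
c=snap("wrist"); cv2.imwrite("pics/w1.png",c[0][:,:,::-1])
for p in [(.517,-.0,.145),(.517,-.062,.145),(.461,-.059,.145),(.462,.002,.145),(.71,-.046,.005)]: print(np.round(proj(c,p)))
E
```

```text
time: 2.35
position: [0.47, -0.0251, 0.4046]
eef_rot: [[-1.0, 0.023, -0.0], [0.023, 1.0, 0.001], [0.0, 0.001, -1.0]]
contact_force: [-0.0, 0.6, -0.7]
finger_gap: 0.345
grasp_force: 0.0
[351. 266.]
[269. 268.]
[268. 196.]
[354. 196.]
[304. 350.]
```

View pics/w1.png

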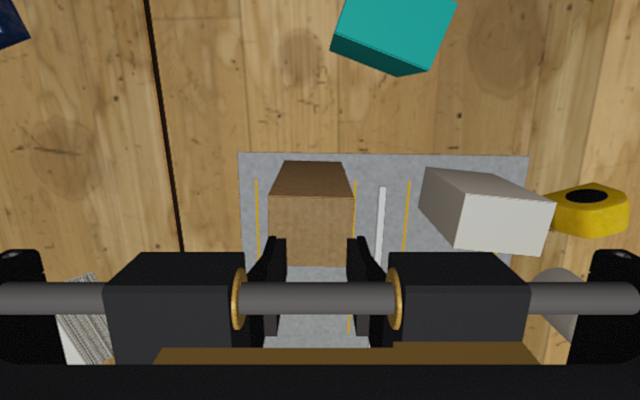

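The wrist view confirms it: the near top edge of the brown carton is at row 195, columns 270–352, within 2 pixels of the prediction. The fingers straddle its middle.

```bash
python3 -m handwheel '.034 -.007 0 0 0 .013 .03;.034 -.007 0 0 0 .013 .03;.034 -.007 .04 0 0 .013 .03;.034 -.007 .08 0 0 .013 .03;.034 -.007 .1 0 0 .013 .03;.034 -.007 .1 0 0 .013 .03;.034 -.007 .1 0 0 .013 .03'
```

```text
time: 3.1
position: [0.4365, -0.0325, 0.3052]
eef_rot: [[-0.999, 0.039, 0.0], [0.039, 0.999, -0.0], [-0.0, 0.0, -1.0]]
contact_force: [0.2, -0.2, -0.3]
finger_gap: 0.342
grasp_force: 0.0
```

```bash
python3 -m handwheel '-.008 0 0 0 0 0 .03;-.014 0 0 0 0 0 .03;-.02 0 0 0 0 0 .03;-.026 0 0 0 0 0 .03;-.032 0 0 0 0 0 .03;-.038 0 0 0 0 0 .03;-.044 0 0 0 0 0 .03;-.05 0 0 0 0 0 .03'
python3 - <<'E'
from h import *
s=snap("scene"); cv2.imwrite("pics/s1.png",s[0][100:330,220:500][:,:,::-1].repeat(2,0).repeat(2,1))
E
```

```text
time: 3.9
position: [0.4865, -0.0351, 0.3047]
eef_rot: [[-0.999, 0.04, 0.0], [0.04, 0.999, 0.0], [-0.0, 0.0, -1.0]]
contact_force: [0.5, -0.2, 0.8]
finger_gap: 0.348
grasp_force: 0.0
```

View pics/s1.png

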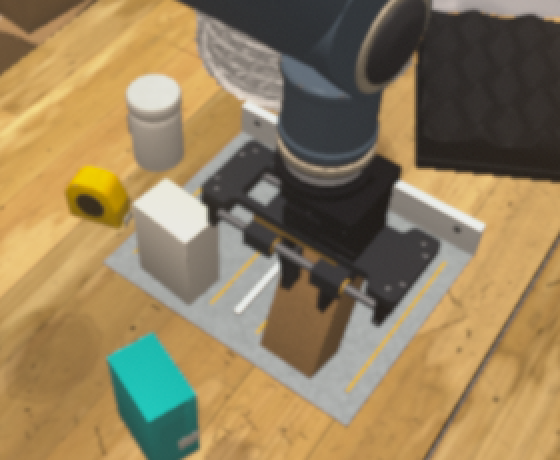

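The carton is tilting cleanly away from the robot (foot at about (300,360) in the crop), and the white carton is untouched. I'll keep pushing past the balance point.

```bash
python3 -m handwheel '-.006 0 0 0 0 0 .03;-.012 0 0 0 0 0 .03;-.018 0 0 0 0 0 .03;-.024 0 0 0 0 0 .03;-.027 0 0 0 0 0 .03;-.027 0 0 0 0 0 .03;-.027 0 0 0 0 0 .03;-.027 0 0 0 0 0 .03;-.027 0 0 0 0 0 .03;-.027 0 0 0 0 0 .03'
python3 - <<'E'
from h import *
s=snap("scene"); cv2.imwrite("pics/s2.png",s[0][100:330,220:500][:,:,::-1].repeat(2,0).repeat(2,1))
E
```

```text
time: 4.95
position: [0.5127, -0.0361, 0.3047]
eef_rot: [[-0.999, 0.04, -0.0], [0.04, 0.999, 0.0], [0.0, 0.0, -1.0]]
contact_force: [0.5, -0.6, -0.3]
finger_gap: 0.345
grasp_force: 0.0
```

View pics/s2.png

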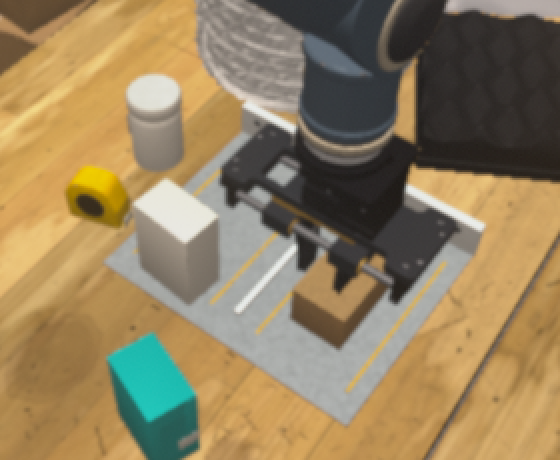

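It lies flat, with its foot end at about (292,312)–(338,347) in the crop. Next I back off behind it and measure.

```bash
python3 -m handwheel '.03 0 0 0 0 0 .03;.06 0 0 0 0 0 .03;.06 0 0 0 0 0 .03;.06 0 0 0 0 0 .03'
python3 - <<'E'
from h import *
s=snap("scene")
for p in [(292,312),(338,347)]: print(onz(s,220+p[0]/2,100+p[1]/2,.005).round(3))
a=s[0][180:300,320:450]
t=snap("top"); b=t[0][110:230,270:400]
cv2.imwrite("pics/m3.png",np.hstack([cv2.resize(x,None,fx=3,fy=3,interpolation=cv2.INTER_CUBIC) for x in(a,b)])[:,:,::-1])
E
```

```text
time: 5.4
position: [0.4529, -0.0337, 0.305]
eef_rot: [[-0.999, 0.04, 0.001], [0.04, 0.999, 0.0], [-0.001, 0.0, -1.0]]
contact_force: [0.5, -0.2, 0.2]
finger_gap: 0.346
grasp_force: 0.0
[ 0.528 -0.     0.005]
[ 0.519 -0.061  0.005]
```

View pics/m3.png

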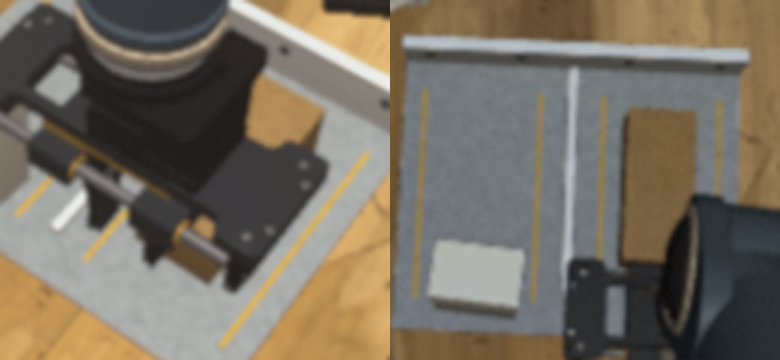

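Now lowering behind the foot end (x about 0.523, y about -0.031), then closing in.

```bash
python3 -m handwheel '-.017 .002 .03 0 0 0 .03;-.017 .002 .06 0 0 0 .03;-.017 .002 .09 0 0 0 .03;-.017 .002 .09 0 0 0 .03;-.025 .002 .09 0 0 0 .03;-.033 .002 .09 0 0 0 .03;-.041 .002 .09 0 0 0 .03;-.049 .002 .09 0 0 0 .03;-.057 .002 .09 0 0 0 .03;-.065 .002 .09 0 0 0 .03;-.065 .002 .09 0 0 0 .03'
```

```text
time: 6.6
position: [0.5192, -0.0343, 0.2149]
eef_rot: [[-0.999, 0.04, 0.002], [0.04, 0.999, -0.0], [-0.002, -0.0, -1.0]]
contact_force: [0.0, 0.3, -0.6]
finger_gap: 0.349
grasp_force: 0.0
```

```bash
python3 -m handwheel '-.005 0 0 0 0 0 .03;-.010 0 0 0 0 0 .03;-.015 0 0 0 0 0 .03;-.02 0 0 0 0 0 .03;-.025 0 0 0 0 0 .03;-.03 0 0 0 0 0 .03;-.033 0 0 0 0 0 .03;-.036 0 0 0 0 0 .03'
python3 -m handwheel '-.002 0 0 0 0 0 .03;-.004 0 0 0 0 0 .03'
python3 -m handwheel '-.001 0 0 0 0 0 .03;-.002 0 0 0 0 0 .03'
```

```text
time: 7.4
position: [0.554, -0.0357, 0.2147]
eef_rot: [[-0.999, 0.04, -0.001], [0.04, 0.999, 0.0], [0.001, 0.0, -1.0]]
contact_force: [-1.6, -0.1, 0.4]
finger_gap: 0.347
grasp_force: 0.8
time: 7.6
position: [0.5573, -0.0359, 0.2146]
eef_rot: [[-0.999, 0.04, -0.003], [0.04, 0.999, 0.0], [0.003, 0.0, -1.0]]
contact_force: [-6.3, 0.5, 4.7]
finger_gap: 0.351
grasp_force: 3.2
time: 7.8
position: [0.558, -0.036, 0.2143]
eef_rot: [[-0.999, 0.04, -0.007], [0.04, 0.999, 0.001], [0.007, 0.001, -1.0]]
contact_force: [-8.8, 0.5, 6.4]
finger_gap: 0.349
grasp_force: 4.4
```

Force rose from 1.6 to 8.8 N while the travel stalled, so the carton is against the stop. I'll give one firm nudge, then withdraw.

```bash
python3 -m handwheel '-.002 0 0 0 0 0 .03;-.003 0 0 0 0 0 .03;-.003 0 0 0 0 0 .03'
python3 -m handwheel '.01 0 0 0 0 0 .03;.04 0 0 0 0 0 .03;.06 0 -.04 0 0 0 .03;.06 0 -.09 0 0 0 .03;.06 0 -.14 0 0 0 .03;.06 0 -.19 0 0 0 .03;.06 0 -.19 0 0 0 .03;.06 -.04 -.19 0 0 0 .03;.06 -.08 -.19 0 0 0 .03;.06 -.12 -.19 0 0 0 .03;.06 -.16 -.19 0 0 0 .03;.06 -.2 -.19 0 0 0 .03'
python3 - <<'E'
from h import *
s=snap("scene");t=snap("top")
a=cv2.resize(s[0][140:300,260:470],None,fx=1.9,fy=1.9,interpolation=cv2.INTER_CUBIC)
b=cv2.resize(t[0][105:230,260:400],None,fx=2.8,fy=304/125,interpolation=cv2.INTER_CUBIC)
cv2.imwrite("pics/m4.png",np.hstack([a,b])[:,:,::-1])
E
```

```text
time: 8.1
position: [0.5591, -0.0362, 0.2139]
eef_rot: [[-0.999, 0.04, -0.013], [0.04, 0.999, 0.002], [0.013, 0.001, -1.0]]
contact_force: [-13.6, 1.5, 10.7]
finger_gap: 0.341
grasp_force: 6.7
time: 9.3
position: [0.4948, -0.235, 0.4045]
eef_rot: [[-0.999, 0.039, 0.001], [0.039, 0.999, -0.0], [-0.001, -0.0, -1.0]]
contact_force: [1.1, -0.6, 0.3]
finger_gap: 0.347
grasp_force: 0.0
```

View pics/m4.png

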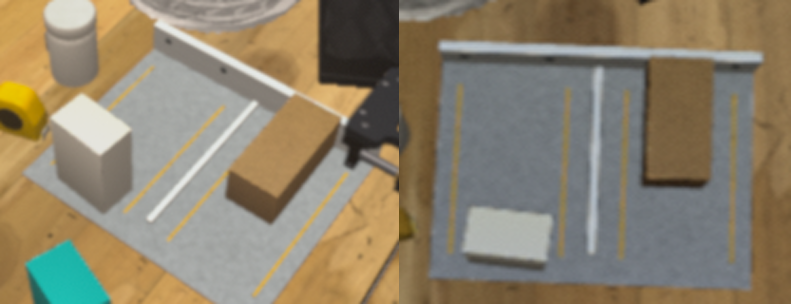

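The carton lies against the stop across its full width (top view: end meets the stop at columns 648–713, row 58). The white carton, jar and tape look unmoved. I'll do a quick numeric check on the foot edge, and hand in if it's good.

```bash
python3 - <<'E'
from h import *
s=snap("scene");t=snap("top")
e=[onz(s,260+u/1.9,140+v/1.9,.005) for u,v in[(228,200),(271,222)]]
g=[onz(t,260+(u-399)/2.8,105+v/2.432,.059) for u,v in[(645,180),(709,181),(648,58),(713,58)]]
print(np.round(e,3).tolist(),np.round(g,3).tolist())
m=np.mean(e,0)
if abs(m[0]-.570)<.005: print(ctrl.hand_in())
E
```

```text
[[0.568, -0.01, 0.005], [0.571, -0.064, 0.005]] [[0.566, -0.004, 0.059], [0.566, -0.065, 0.059], [0.706, -0.008, 0.059], [0.706, -0.072, 0.059]]
the job is handed in; nothing more can be done
None
```

The brown carton was tipped away from the robot, lies flat and is pushed against the stop, flush as far as the final camera views show; the white carton, jar and tape measure look unmoved, and the job is handed in.

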